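# Switch on the bench battery isolator

## Task

Switch on the bench battery for the next cell measurement: on the larger of the two toggle-switch boxes, push the long lever over its centre until it snaps fully across and stays leaning to the other side. Leave the short lever on the smaller box as it is.

Things in the scene. Friction and masses are not known exactly. Their poses are not given: they have to be found in the camera images.
- isolator_box: The larger switch box: aluminium with a grey lid, 80 (x) x 115 (y) x 50 (z) mm, held fast to the bench by its magnetic foot. Origin at the centre of its underside, z up. One black toggle lever stands on the middle of the lid; it turns about the box's x axis on a pivot 58 mm above the origin, so its tip swings along the box's y axis.
- isolator_lever (a joint): Angle of the long lever, rad: 0 = off, at its stop, leaning 0.45 rad from vertical to the box's +y side; 0.45 = upright, the snap-over centre; 0.9 = on, at its other stop, leaning 0.45 rad to the box's -y side. A spring drives it away from the centre to the nearer stop: about 4 N at the tip, across the lever, starts it, less towards the centre; once past the centre it jumps across by itself and stays.
- isolator_knob (a point): Point on the axis of the long black lever, 10 mm below its top end and 54 mm from its pivot; moves with the lever. The lever is 64 mm long from the pivot to its top, round, 16 mm thick over its upper part and 8 to 10 mm lower down. Off, this point is 23 mm to the +y side of the pivot and 107 mm above the bench; the lever's top is 9 mm higher.
- small_knob (a point): Point 10 mm below the top of the short black lever (34 mm long, 10 mm thick) of the smaller switch box (56 x 70 x 40 mm, same materials); it stands about 70 mm above the bench. This switch must stay as it is.

How it is judged:
At the end, for the whole second after the job is handed in: The long lever rests against its on stop, past 0.8 rad of its 0.9 rad travel and still (under 0.1 rad/s), and the short lever is where it was, within 6 mm (value of joint isolator_lever above 0.8 rad and velocity of joint isolator_lever between -0.1 and 0.1 rad/s and distance of small_knob from where it was at the start of the episode below 0.006 m); the robot touches nothing.
It fails at once if the short lever on the smaller box is pushed (its knob moved more than 8 mm) (distance of small_knob from where it was at the start of the episode above 0.008 m).
It also fails if it takes over 32 s, if anything falls off the work surface, if the arm or the gripper's body presses on something with over 40 N, if the wrist force passes 120 N, or if a joint passes its speed limit or range.

## Robot

A 7-joint arm with a two-finger parallel gripper is mounted at the origin on a cart in front of the work surface, level with it; the furniture and walls round the work are solid. World frame = base frame: x ahead of the robot, y to its left, z up, the work surface at z = 0. Lengths are in m, angles in rad, forces in N, time in s.
With the tool pointing down it reaches from about 0.425 to 0.8 m from the base axis. Payload 8.3 kg.
Tool frame: the origin (TCP) lies on the centre line of the jaws, within the pads' length; the fingertips stand 25 mm ahead of it and the grasp point (between the pads) lies 6 mm ahead of it; z points along the fingers, y is the line along which they close (so a half turn about z gives the same grasp; the last joint's range is limited). The gripper opens to 85 mm and grips with 20 to 120 N. Pads are 22 mm wide; open, the fingers measure 114 mm over their backs; the gripper's body (76 mm by 85 mm) begins 54 mm behind the grasp point. The pads swing forward as they close: fully open they stand 13 mm farther back than shut.
Start: joints at [-1.279, 0.383, 0.016, 1.37, -0.006, 1.388, -0.046], TCP at [0.217, 0.586, 0.256] pointing down, gripper open.
Joint ranges: [-2.95, 2.95], [-0.25, 2.06], [-1.52, 1.56], [0.18, 2.33], [-1.44, 4.58], [0.02, 2.06], [-3.01, 3.01]. Speed limits (rad/s): [2.39, 2.39, 3.01, 3.01, 3.14, 3.14, 3.14].

## Interface

Orientations are given as a rotation vector (axis times angle).
In Python, from plant import * gives the robot as it stands.
- The arm moves only by the shell command python3 -m handwheel 'ROWS'. ROWS is JSON, one flat list of numbers, 7 for each row, row after row: the turn, a rotation vector about the tool's x, y, z in degrees, then the shift along the tool's x, y, z in m, then the closure in counts, from 0 (fully open) to 255 (shut). In form: [ax, ay, az, x, y, z, jaw, ax, ay, az, x, y, z, jaw, ...]. A call has 1 to 8 rows; each row is the pose to reach, as a shift and turn from the pose commanded when the call began, along the tool's axes at that moment; what a row does not reach only later rows make up. A row lasts 1/8 s, in which the tool goes at most 62.5 mm and 10.7 degrees, less where a joint would pass 70% of its speed; a pose out of reach is approached as far as the arm can. A call with a gripper value outside its range is refused whole. The fingers move at their own pace and stop on an object; the grip force is fixed at half the most. Time passes only in rows, so rows that repeat a pose let the fingers close. It gives the time, the measured TCP pose, the force, the opening and the grip force at its end, in the units of the state.
- read_state(): the state, without advancing time (a new reading comes with each control period).
- snapshot(name): name is "scene" or "top"; returns a dict with "pixels" (480x640x3 uint8, red, green, blue), "range_z" (480x640 float32, m along the optical axis (not along the pixel's ray), 0 where there is no reading), "fx", "fy", "cx", "cy" (pixels), "rvec" (rotation vector, rad) and "tvec" (3), from world to camera coordinates, as OpenCV has them. Camera axes: x right, y down, z forward; pixel columns grow to the right and rows downward; lengths in m; the calibration is good to about 2 mm. A picture is of the moment at which its call begins.
- sign_off(): hands the job in; it is judged then, once.
The state is a dict: "time": time; "qpos": joint angles; "joint_velocities": joint speeds; "joint_efforts": joint torques, N m; "ee_pos": TCP position; "ee_rot": TCP orientation; "ft_force": force on the tool from outside, world axes, zero at the start; "torque": the same for the moment, N m; "grip_width": finger opening in m; "finger_force": force on a finger pad.
Only numpy, scipy, OpenCV 4.12 (cv2) and the standard library are available. Lean on these libraries where they do the work, as an engineer would, in place of code of your own. Each camera call takes 0.05 s, during which the arm holds its last target. There are 200 camera calls.

## Working session

There is one attempt and no reset: what is moved stays moved. The work goes in short steps, Python scripts to look and compute and a shell command to move; the robot and the scene stay as the last step left them, time stands still between calls to the robot, and variables do not carry over. Pictures are saved under pics/ and viewed, at most 10 in all, crops included, and the job is handed in when it is done.

```bash
mkdir -p pics
cat > h.py <<'E'
from plant import *
import numpy as np, cv2
def cloud(s):
    R=cv2.Rodrigues(np.array(s["rvec"],float))[0]; t=np.array(s["tvec"],float).ravel()
    v,u=np.mgrid[:480,:640]; z=s["range_z"]
    P=np.stack([(u-s["cx"])/s["fx"]*z,(v-s["cy"])/s["fy"]*z,z],-1)
    return (P-t)@R
E
python3 - <<'E'
from h import *
for n in("scene","top"):
    s=snapshot(n); np.savez("pics/%s1.npz"%n,**s); cv2.imwrite("pics/%s1.png"%n,s["pixels"][...,::-1])
    R=cv2.Rodrigues(np.array(s["rvec"],float))[0]; print(n,-R.T@np.array(s["tvec"]).ravel(),R[2])
s=read_state(); print(s["time"],s["ee_pos"],s["ee_rot"],s["grip_width"])
E
```

```text
scene [ 0.20845287 -0.56624413  0.68900892] [ 0.30453441  0.64246426 -0.70320585]
top [0.30705499 0.00511737 0.92209196] [ 2.20255917e-01  9.65458645e-04 -9.75441643e-01]
0.1 [0.21696006 0.5856934  0.25537869] [-5.54243510e-01 -3.09205636e+00  2.74439298e-03] 0.08525792614852017
```

View pics/scene1.png

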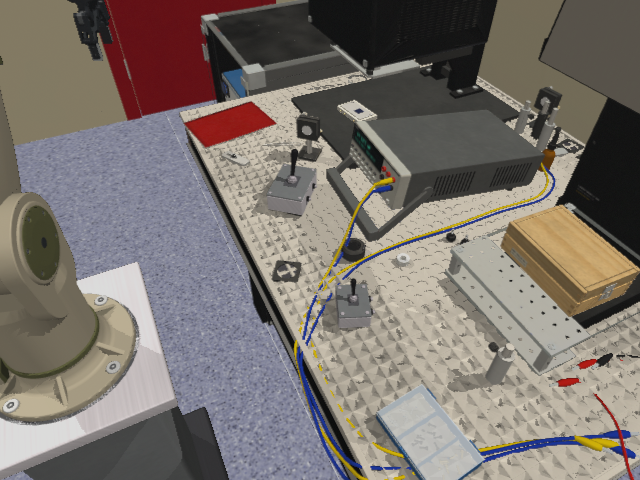

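View pics/top1.png

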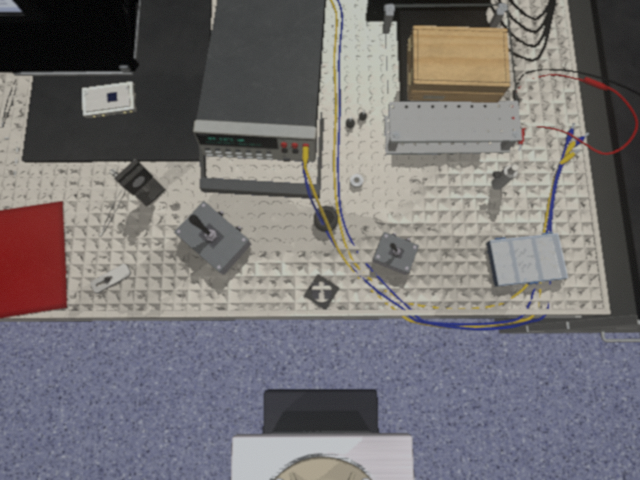

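The larger box is in the top view at about (213,238), with its lever leaning toward (195,218). The small box is at (395,253). Near the larger box are a mirror mount at (140,183) and the meter's handle at (250,187).

Run:
```python
from h import *
s=dict(np.load("pics/top1.npz")); P=cloud(s); px=s["pixels"].astype(int)
sub=np.zeros((480,640),bool); sub[195:285,165:260]=1
lid=sub&(abs(P[...,2]-.05)<.006)
n,l,st,c=cv2.connectedComponentsWithStats(lid.astype(np.uint8)); k=1+st[1:,4].argmax()
r=cv2.minAreaRect(P[l==k][:,:2].astype(np.float32)*1000); print("lid",r, cv2.boxPoints(r).round(), np.median(P[l==k][:,2]))
for n in("top","scene"):
    s=dict(np.load(f"pics/{n}1.npz")); P=cloud(s)
    m=(np.linalg.norm(P[...,:2]-np.array(r[0])/1000,axis=-1)<.07)&(P[...,2]>.06)&(P[...,2]<.14)&(s["range_z"]>0)
    print(n,m.sum())
    for a in np.arange(.06,.13,.01):
        q=P[m&(P[...,2]>=a)&(P[...,2]<a+.01)]
        if len(q): print(a.round(2),len(q),q.mean(0).round(4))
# obstacles within 0.25 m taller than 0.03
P=cloud(dict(np.load("pics/top1.npz")))
for nm,(u0,u1,v0,v1) in dict(mount=(110,170,155,210),handle=(195,325,140,200),small=(370,420,230,275)).items():
    q=P[v0:v1,u0:u1].reshape(-1,3); q=q[q[:,2]>.03]; print(nm,q.min(0).round(3),q.max(0).round(3))
```

```text
lid ((503.3311767578125, 200.611328125), (116.060791015625, 79.91030883789062), 49.056373596191406) [[435. 183.]
 [495. 131.]
 [572. 218.]
 [511. 271.]] 0.050483766678003666
top 213
0.06 43 [0.5021 0.1992 0.0639]
0.07 22 [0.5061 0.204  0.0756]
0.08 22 [0.509  0.2074 0.0851]
0.09 24 [0.5111 0.2103 0.0953]
0.1 34 [0.514  0.2132 0.1055]
0.11 68 [0.5182 0.2179 0.1142]
scene 153
0.06 27 [0.5044 0.1991 0.0642]
0.07 19 [0.5089 0.2029 0.0752]
0.08 20 [0.5111 0.2059 0.0851]
0.09 27 [0.5137 0.2084 0.0956]
0.1 36 [0.5176 0.2114 0.1054]
0.11 24 [0.5194 0.216  0.1131]
mount [0.307 0.005 0.03 ] [0.669 0.407 0.922]
handle [ 0.307 -0.005  0.03 ] [0.695 0.242 0.922]
small [ 0.307 -0.18   0.03 ] [0.511 0.005 0.922]
```

Run:
```python
from h import *
d=np.array([.655,.757]); n=np.array([-.757,.655]); c=np.array([.503,.2006])
for f in("top","scene"):
    s=dict(np.load(f"pics/{f}1.npz")); P=cloud(s).reshape(-1,3); P=P[(s["range_z"].ravel()>0)&(P[:,2]>.07)&(P[:,2]<.5)]
    a=(P[:,:2]-c)@d; b=(P[:,:2]-c)@n
    for lo in(.05,.08,.11,.14):
        m=(a>=lo)&(a<lo+.03)&(abs(b)<.13); q=P[m]
        if len(q): print(f,lo,m.sum(),"b",b[m].min().round(3),b[m].max().round(3),"zmax",q[:,2].max().round(3))
from scipy.spatial.transform import Rotation as Ro
st=read_state(); R0=Ro.from_rotvec(st["ee_rot"]); p0=np.array(st["ee_pos"])
y=np.array([*d,0]);z=np.array([0,0,-1.]); R1=Ro.from_matrix(np.c_[np.cross(y,z),y,z])
print("turn deg",np.degrees((R0.inv()*R1).as_rotvec()))
for dd,h in((.06,.20),(.06,.115),(.0115,.115)):
    t=np.array([*(c+dd*d),h]); print(t.round(3),R0.inv().apply(t-p0).round(4))
```

```text
top 0.05 28 b -0.13 -0.121 zmax 0.101
top 0.08 482 b -0.13 -0.103 zmax 0.152
top 0.11 138 b -0.13 -0.104 zmax 0.152
top 0.14 428 b -0.014 0.039 zmax 0.11
scene 0.05 16 b -0.13 -0.123 zmax 0.095
scene 0.08 248 b -0.13 -0.105 zmax 0.15
scene 0.11 32 b -0.129 -0.108 zmax 0.149
scene 0.14 315 b -0.015 0.037 zmax 0.107
turn deg [-0.09943306  0.02140666 20.54382388]
[0.542 0.246 0.2  ] [-0.4231 -0.2054  0.0558]
[0.542 0.246 0.115] [-0.4231 -0.2053  0.1408]
[0.511 0.209 0.115] [-0.406  -0.2507  0.1408]
```

```bash
python3 -m handwheel '[0,0,10,-0.06,-0.03,0.01,255, 0,0,20.5,-0.115,-0.056,0.02,255, 0,0,20.5,-0.17,-0.082,0.03,255, 0,0,20.5,-0.225,-0.11,0.035,255, 0,0,20.5,-0.28,-0.136,0.04,255, 0,0,20.5,-0.335,-0.163,0.045,255, 0,0,20.5,-0.39,-0.19,0.05,255, 0,0,20.5,-0.423,-0.205,0.056,255]'
```

```text
time: 1.1
ee_pos: [0.5446, 0.243, 0.1999]
ee_rot: [1.101, 2.941, -0.002]
ft_force: [-0.4, 0.1, 0.1]
grip_width: 0.0
finger_force: 0.0
```

```bash
python3 -m handwheel '[0,0,0,0,0,0.04,255, 0,0,0,0,0,0.085,255, 0,0,0,0,0,0.085,255, 0,0,0,0,0,0.085,255]'
python3 - <<'E'
from h import *
s=snapshot("scene"); cv2.imwrite("pics/s2.png",cv2.resize(s["pixels"][90:250,200:400],None,fx=3,fy=3)[...,::-1])
E
```

```text
time: 1.6
ee_pos: [0.5431, 0.2472, 0.1167]
ee_rot: [1.095, 2.944, 0.001]
ft_force: [0.8, -0.1, 1.3]
grip_width: -0.0001
finger_force: 0.0
```

View pics/s2.png

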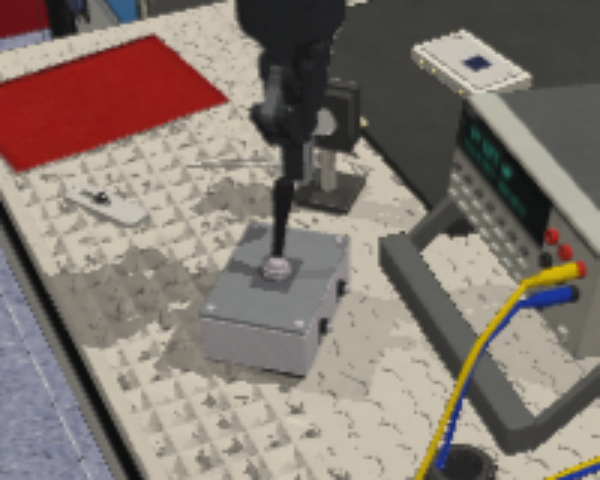

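The closed fingers, at about (290,150) in the crop, stand just behind the lever at (280,220) and in line with it. The view is clear for the push.

```bash
python3 -m handwheel '[0,0,0,0,-0.012,0,255, 0,0,0,0,-0.022,0,255, 0,0,0,0,-0.032,0,255, 0,0,0,0,-0.042,0,255, 0,0,0,0,-0.05,0,255, 0,0,0,0,-0.053,0,255, 0,0,0,0,-0.053,0,255]'
python3 - <<'E'
from h import *
s=snapshot("scene"); cv2.imwrite("pics/s3.png",cv2.resize(s["pixels"][90:250,200:400],None,fx=3,fy=3)[...,::-1])
E
```

```text
time: 2.52
ee_pos: [0.5076, 0.2065, 0.115]
ee_rot: [-1.096, -2.944, 0.001]
ft_force: [-0.7, 0.5, 0.0]
grip_width: 0.0005
finger_force: 0.0
```

View pics/s3.png

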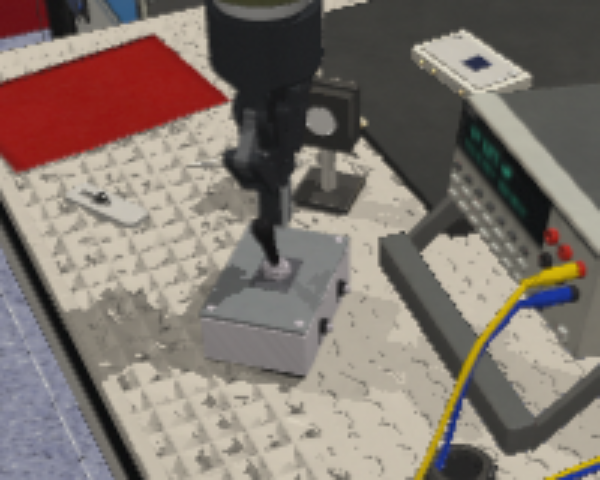

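The lever now leans toward the viewer, from its base at (278,268) to (262,230), and the wrist force is about zero, so it appears to have snapped across. I'll back off and lift clear.

```bash
python3 -m handwheel '[0,0,0,0,0.02,0,255, 0,0,0,0,0.04,0,255, 0,0,0,0,0.05,-0.05,255, 0,0,0,0,0.05,-0.1,255, 0,0,0,0,0.09,-0.13,255, 0,0,0,0,0.12,-0.13,255, 0,0,0,0,0.12,-0.13,255, 0,0,0,0,0.12,-0.13,255]'
python3 - <<'E'
from h import *
s=snapshot("scene"); cv2.imwrite("pics/s4.png",cv2.resize(s["pixels"][90:250,200:400],None,fx=3,fy=3)[...,::-1])
P=cloud(s); m=(np.linalg.norm(P[...,:2]-[.503,.2006],axis=-1)<.05)&(P[...,2]>.1)&(P[...,2]<.13)
q=P[m].mean(0); print(m.sum(),q,"d mm",1000*((q[:2]-[.503,.2006])@[.655,.757]))
E
```

```text
time: 3.58
ee_pos: [0.5861, 0.2971, 0.2445]
ee_rot: [-1.096, -2.944, 0.002]
ft_force: [-0.2, 0.3, -0.0]
grip_width: 0.0002
finger_force: 0.0
53 [0.48644489 0.17720609 0.1100086 ] d mm -28.5527929710428
```

View pics/s4.png

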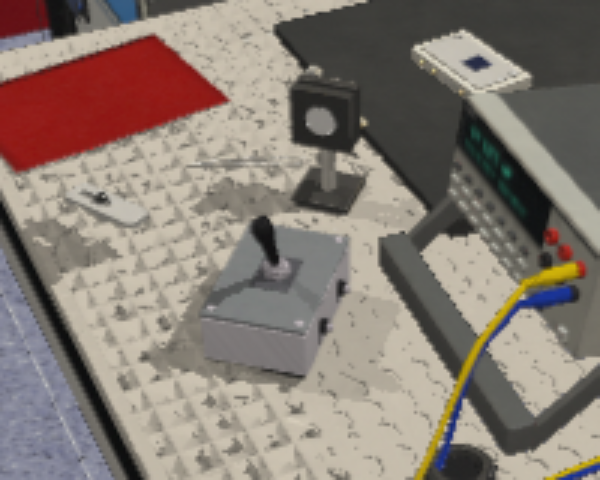

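The lever's top is at (262,228) in the crop and measures about 28 mm to the box's -y side, so it is fully across. The arm is clear.

```bash
python3 -c "
from plant import *
print(sign_off())"
```

```text
the job is handed in; nothing more can be done
None
```

The long lever is snapped fully across to the on side and staying there, the arm never went near the small switch, and the job was handed in with the arm clear at about 3.6 s.

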